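Shut the optics cover and reset the interlock pair

TASK

The instrument's interlock has tripped: push the cream sliding cover on the black optics box fully shut over its round window, then press the two green reset buttons on the yellow control box right down together, one fingertip on each, hold them down for at least two seconds, and let both go. Never press one green button without the other, and never a green button while the cover is open. Leave the red stop button alone, and pick up or shift nothing else on the table.

Things in the scene. Friction and masses are not known exactly. Their poses are not given: they have to be found in the camera images.
- optics_box: black fixed optics box, 260 (x) x 150 (y) x 50 mm, on the table. Origin under its centre; its x axis is level and points from the near end (bare deck) to the end with the round 70 mm window (window centre at x = +55 mm). Its flat deck is 50 mm above the table; two low rails (12 mm tall, 118 mm apart inside) flank the cover, and an 18 mm tall end bar crosses the deck beyond the window
- cover (a joint): travel of the cream sliding cover along the optics box's +x, in m: 0 = fully open (window uncovered), 0.080 = fully shut against its stop, window covered. It drags with about 2.5 N of friction and stays where it is left
- cover_near_end (a point): centre of the cover's upright near end face, the face to push (towards the optics box's +x, parallel axes). The cream cover is a flat block 100 mm long (x), 106 mm wide, 22 mm tall, its underside 1.5 mm above the deck; this point is 12.5 mm above the deck. Behind this face the deck is bare: for 54 mm with the cover at 0, more as it shuts
- control_box: yellow fixed control box with black top plate, 140 (x) x 150 (y) x 50 mm, on the table; origin under its centre. The two green reset buttons stand side by side along its y, 56 mm apart, at x = -25 mm; the red stop button at x = +40 mm, y = 0
- reset_a_top (a point): centre of the top of one green reset button (28 mm across, in a 44 mm wide, 12 mm tall metal housing on the 50 mm tall box; top 74 mm above the table when up, standing 12 mm proud of the housing). It moves with the button
- reset_b_top (a point): centre of the top of the other green reset button, same size and height, 56 mm away along the control box's y
- reset_a (a joint): how far green button a is pressed straight down, in m: 0 up, 0.008 fully down (about 4 N; a spring returns it)
- reset_b (a joint): the same for green button b
- stop (a joint): how far the red stop button (38 mm across) is pressed, in m: 0 up, 0.008 down (about 6 N)
- jar: clear screw jar with a blue lid, 40 mm across, 55 mm tall; origin under its centre. A bystander
- screwdriver: red-handled screwdriver lying flat, 170 mm long along its x; origin on the table near its middle. A bystander
- multimeter: red hand multimeter lying flat, 150 x 75 x 42 mm; origin under its centre. A bystander
- mug: blue mug, 76 mm across, 85 mm tall; origin under its centre. A bystander
- lens_ring: brass lens ring, 68 mm across, 22 mm tall; origin under its centre. A bystander
- tape: black tape roll lying flat, 90 mm across, 24 mm tall; origin under its centre. A bystander
- wrench: steel wrench lying flat, 160 mm long along its x; origin on the table near its middle. A bystander
There are look-alikes about, which are no part of the job. Leave any orange look-alike of the control_box alone.

How it is judged:
On the way, in this order (a step that is already met when the one before it is completed fails the run):
1. the cover is pushed fully shut (within 4 mm of its stop) (value of joint cover above 0.076 m), for 0.2 s.
2. both green buttons are held down together for two seconds (each more than 5 mm of 8, at least 1.8 s without a break), the cover shut (value of joint each of reset_a, reset_b above 0.005 m and value of joint cover above 0.076 m), for 1.8 s.
At the end, for the whole second after the job is handed in: the cover is shut within 4 mm of its stop and at rest, both green buttons are up again (within 1.5 mm), the red stop button is up, and every bystander is within 20 mm of where it began (value of joint cover above 0.076 m and velocity of joint cover below 0.005 m/s and value of joint each of reset_a, reset_b below 0.0015 m and value of joint stop below 0.002 m and distance of each of jar, screwdriver, multimeter, mug, lens_ring, tape, wrench from where it was at the start of the episode below 0.02 m); the robot touches nothing.
It fails at once if one green button is pressed down (over 5 mm) while the other is up (under 1 mm) ((value of joint reset_a above 0.005 m and value of joint reset_b below 0.001 m) or (value of joint reset_b above 0.005 m and value of joint reset_a below 0.001 m)).
It fails at once if a green button is pressed (over 4 mm) while the cover is not shut (over 5 mm short of its stop) (value of joint cover below 0.075 m and value of joint any of reset_a, reset_b above 0.004 m).
It fails at once if the red stop button is pressed (over 3 mm) (value of joint stop above 0.003 m).
It fails at once if a bystander is lifted, carried or shifted by more than 20 mm (distance of any of jar, screwdriver, multimeter, mug, lens_ring, tape, wrench from where it was at the start of the episode above 0.02 m).
It also fails if it takes over 51 s, if anything falls off the work surface, if the arm or the gripper's body presses on something with over 40 N, if the wrist force passes 120 N, or if a joint passes its speed limit or range.

ROBOT

A 7-joint arm with a two-finger parallel gripper is mounted at the origin on the work surface. World frame = base frame: x ahead of the robot, y to its left, z up, the work surface at z = 0. Lengths are in m, angles in rad, forces in N, time in s.
With the tool pointing down it reaches from about 0.4 to 0.875 m from the base axis. Payload 19.3 kg.
Tool frame: the origin (TCP) lies between the finger pads; the fingertips stand 17 mm ahead of it and the grasp point (between the pads) lies 2 mm behind it; z points along the fingers, x is the direction in which the jaws open and shut, and the axes are right-handed (so a half turn about z gives the same grasp; the last joint's range is limited). The gripper opens to 85 mm and grips with 20 to 120 N. Pads are 22 mm wide; open, the fingers measure 114 mm over their backs; the gripper's body (76 mm by 85 mm) begins 54 mm behind the grasp point. The pads swing forward as they close: fully open they stand 13 mm farther back than shut.
Start: joints at [-1.284, 0.521, -0.036, 1.599, 0.021, 1.021, -0.113], TCP at [0.218, 0.586, 0.221] pointing down, gripper open.
Joint ranges: [-2.91, 2.91], [-0.3, 2.13], [-1.5, 1.42], [0.17, 2.43], [-1.26, 4.41], [0.16, 1.93], [-2.52, 2.52]. Speed limits (rad/s): [1.89, 1.89, 2.39, 2.39, 3.01, 3.01, 3.01].

INTERFACE

Orientations are given as [roll, pitch, yaw] about the fixed x, y, z axes, in that order (R = Rz(yaw) Ry(pitch) Rx(roll)).
In Python, from workcell import bot gives the robot as it stands. The module is installed in compiled form; this text tells all that it offers.
- The arm moves only by the tool arm_command, never from a script. Its argument "targets" is a list of rows, each a list of 6 numbers: the shift along the tool's x, y, z in mm, then the turn, a rotation vector about the tool's x, y, z in degrees. In form: [[x, y, z, wx, wy, wz], ...]. A call has 1 to 8 rows; each row shifts and turns the pose as measured when the row begins, along the tool's axes as they then stand; what a row does not reach is not made up. A row lasts 1/10 s, in which the tool goes at most 50 mm and 8.59 degrees, less where a joint would pass 70% of its speed; a pose out of reach is approached as far as the arm can. A call is refused whole if a number of a shift passes 50 or a number of a turn 8.59, either way. A call with a gripper value outside its range is refused whole. "grip" is the opening in per cent of the stroke, from 0 (shut) to 100 (fully open), set as the call begins (left out, the last holds). The fingers move at their own pace and stop on an object; "grip_force" is the grip in N (left out, the last holds). Time passes only in rows, so rows that do not move let the fingers close. It gives the time, the measured TCP pose, the force and the opening at its end, in the units of the state.
- bot.observe(): the state, without advancing time (a new reading comes with each control period).
- bot.grab_frame(name): name is "scene" or "side" or "wrist"; returns a dict with "color" (400x640x3 uint8, red, green, blue), "depth" (400x640 float32, m along the optical axis (not along the pixel's ray), 0 where there is no reading), "fov_y" (degrees; the focal length in pixels is half the picture's height over the tangent of half this angle, whatever the lens; pixels are square), "cx", "cy" (the principal point, pixels), "R" (3x3) and "t" (3): a world point X has camera coordinates R X + t; the wrist camera has in their place "hand_eye" (4x4, takes a point from camera to tool coordinates, whose origin is the TCP and whose axes are the tool frame's). Camera axes: x right, y down, z forward; pixel columns grow to the right and rows downward; lengths in m; the calibration is good to about 2 mm. A picture is of the moment at which its call begins: read the wrist's pose just before it.
- bot.job_done(): hands the job in, once; it reports no verdict.
The state is a dict: "clock": time; "qpos": joint angles; "qd": joint speeds; "joint_efforts": joint torques, N m; "position": TCP position; "tool_rot": TCP orientation; "force": force on the tool from outside, world axes, zero at the start; "moment": the same for the moment, N m; "grip_width": finger opening in m.
Only numpy, scipy, OpenCV 4.12 (cv2) and the standard library are available. Lean on these libraries where they do the work, as an engineer would, in place of code of your own. Each camera call takes 0.05 s, during which the arm holds its last target. There are 200 camera calls.

## Working session

There is one attempt and no reset: what is moved stays moved. The work goes in short steps, Python scripts to look and compute and a tool call to move; the robot and the scene stay as the last step left them, time stands still between calls to the robot, and variables do not carry over. Pictures are saved under pics/ and viewed, about 8 in all and at most 12, crops included, and the job is handed in when it is done.

Besides the shell and the picture viewer there is one more tool, called after "Call:" as name([rows], argument=value, ...), one row to a line, values as JSON. arm_command: Moves the arm, as the interface text tells. Its arguments: {"type":"object","properties":{"targets":{"type":"array"},"grip":{"type":"number"},"grip_force":{"type":"number"}},"required":["targets"]}

```bash
mkdir -p pics
cat > h.py <<'E'
import numpy as np, cv2
from workcell import bot
from scipy.spatial.transform import Rotation as Ro
def grab(n):
    s=bot.observe(); f=bot.grab_frame(n); f['s']=s
    np.savez(f'{n}.npz',**{k:v for k,v in f.items() if k!='s'})
    return f
def world(f,u,v,z=None):
    # pixel to world, by depth or plane z
    F=200/np.tan(np.radians(f['fov_y'])/2)
    d=np.array([(u-f['cx'])/F,(v-f['cy'])/F,1.])
    R=f['R'];t=f['t']; c=-R.T@t; r=R.T@d
    if z is not None: return c+r*(z-c[2])/r[2]
    return c+r*f['depth'][int(v),int(u)]
E
python3 - <<'E'
from h import *
print(bot.observe())
for n in('scene','side'):
    f=grab(n); cv2.imwrite(f'pics/{n}1.png',f['color'][:,:,::-1]); print(n,f['fov_y'],f['R'],f['t'])
E
```

```text
{'clock': 0.0, 'qpos': array([-1.28419765,  0.52202434, -0.03631467,  1.59996506,  0.02116487,
        1.02112186, -0.11281087]), 'qd': array([-9.72969393e-04, -1.78741740e-03,  1.00156502e-05,  1.20509078e-03,
       -6.85640422e-04,  6.95312272e-04,  8.70411576e-04]), 'joint_efforts': array([-2.96123471e-03, -9.27084374e+01,  1.97891928e+00, -3.69932234e+01,
        1.77733734e-02,  8.18732340e-03, -3.66649840e-05]), 'position': array([0.21821192, 0.58530872, 0.22043482]), 'tool_rot': array([3.14153522e+00, 1.13365736e-03, 1.21394659e+00]), 'force': array([0.42029252, 0.35182473, 0.11449856]), 'moment': array([-0.00191063,  0.02568381,  0.05890004]), 'grip_width': 0.08518161376405556}
scene 50.437347570717805 [[ 0.44216849  0.89683838  0.01295944]
 [ 0.6161217  -0.29320297 -0.73104451]
 [-0.65182902  0.33122944 -0.6822067 ]] [-0.15052661 -0.28712727  1.81671003]
side 52.45429577330695 [[ 0.7389761  -0.67353457  0.01629444]
 [-0.33682293 -0.39027897 -0.85687376]
 [ 0.58349348  0.62772088 -0.51526872]] [-0.41591497  0.23713986  1.13673633]
```

View pics/scene1.png

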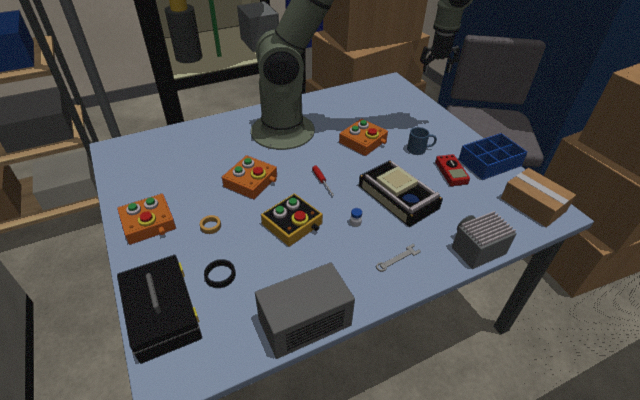

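View pics/side1.png

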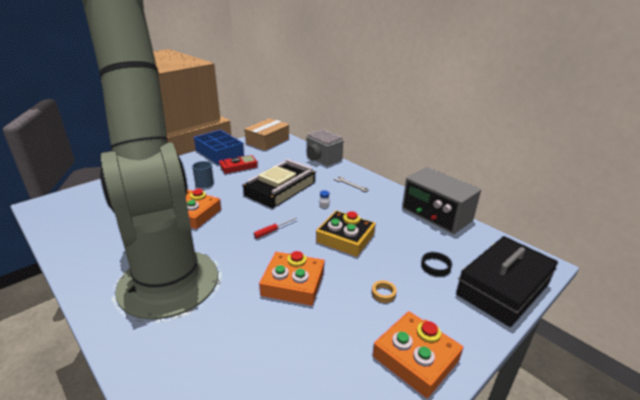

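The yellow/black control box is at about (292,218) in scene and the optics box at about (400,190). The orange boxes are decoys. I'll enlarge both targets.

Run:
```python
from h import *
f=np.load('scene.npz'); c=f['color'][:,:,::-1]
cv2.imwrite('pics/crop.png',cv2.resize(c[150:250,250:450],None,fx=4,fy=4,interpolation=cv2.INTER_CUBIC))
```

```text
(no output)
```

View pics/crop.png

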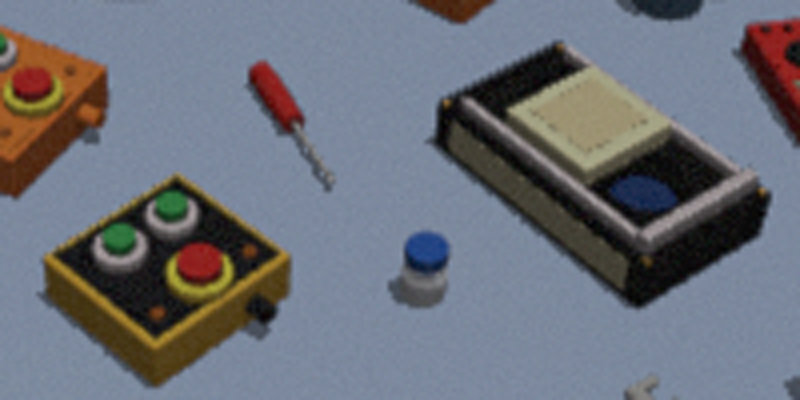

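Run:
```python
from h import *
f=dict(np.load('scene.npz'))
def p(x,y,z=None): return np.round(world(f,x/4+249.6,y/4+149.6,z),4)
for n,x,y,z in [('gA',119,235,.074),('gB',172,203,.074),('red',200,255,.075),('boxL',46,258,.05),('boxT',177,178,.05),('boxR',290,258,.05),('boxB',155,342,.05),('covL',508,112,.0735),('covT',586,67,.0735),('covR',671,126,.0735),('covB',590,168,.0735),('optL',440,103,.05),('optT',562,43,.05),('optR',768,190,.05),('optB',640,262,.05),('win',643,193,.05)]:
    print(n,p(x,y,z),p(x,y))
```

```text
gA [ 0.5053 -0.2189  0.074 ] [ 0.5066 -0.2194  0.0753]
gB [ 0.4893 -0.1654  0.074 ] [ 0.4876 -0.1647  0.0722]
red [ 0.5548 -0.17    0.075 ] [ 0.554  -0.1697  0.0741]
boxL [ 0.4814 -0.2742  0.05  ] [ 0.4822 -0.2744  0.0509]
boxT [ 0.4392 -0.1394  0.05  ] [ 0.4379 -0.1389  0.0487]
boxR [ 0.5667 -0.0955  0.05  ] [ 0.5683 -0.0963  0.0518]
boxB [ 0.6033 -0.2308  0.05  ] [ 0.6039 -0.231   0.0506]
covL [0.509  0.1461 0.0735] [0.4893 0.161  0.053 ]
covT [0.4858 0.2432 0.0735] [0.4713 0.2555 0.0588]
covR [0.5857 0.2641 0.0735] [0.5853 0.2645 0.073 ]
covB [0.6008 0.1698 0.0735] [0.5994 0.171  0.0719]
optL [0.4495 0.1145 0.05  ] [4.000e-01 1.481e-01 3.000e-04]
optT [0.4229 0.2625 0.05  ] [ 0.3688  0.3063 -0.0028]
optR [0.6694 0.3093 0.05  ] [0.6719 0.3064 0.0533]
optB [0.6936 0.1598 0.05  ] [0.6914 0.1619 0.0471]
win [0.6264 0.2104 0.05  ] [0.6057 0.23   0.0246]
```

Call:
arm_command([
  [0,0,-20,0,0,-7.75],
  [0,0,-20,0,0,-7.75],
  [0,0,-20,0,0,-7.75],
  [0,0,-20,0,0,-7.75],
  [-45,17,0,0,0,0],
  [-45,17,0,0,0,0],
  [-45,17,0,0,0,0],
  [-45,17,0,0,0,0],
], grip=50)

```text
clock: 0.9
position: [0.3194, 0.4215, 0.3002]
tool_rot: [-3.136, 0.005, 1.788]
force: [1.6, 0.8, -0.8]
grip_width: 0.0429
```

Call:
arm_command([
  [-45,17,0,0,0,0],
  [-45,17,0,0,0,0],
  [-45,17,0,0,0,0],
  [-45,17,0,0,0,0],
  [-45,17,0,0,0,0],
  [0,0,0,0,0,0],
])

```text
clock: 1.5
position: [0.4568, 0.2049, 0.3006]
tool_rot: [-3.136, 0.007, 1.781]
force: [-0.5, 0.7, -0.2]
grip_width: 0.0426
```

```bash
cat >> h.py <<'E'
def wrist(name):
    s=bot.observe(); f=bot.grab_frame('wrist'); H=f.pop('hand_eye')
    T=np.eye(4); T[:3,:3]=Ro.from_euler('xyz',s['tool_rot']).as_matrix(); T[:3,3]=s['position']
    M=np.linalg.inv(T@H); f['R']=M[:3,:3]; f['t']=M[:3,3]
    np.savez(name+'.npz',**f); cv2.imwrite(f'pics/{name}.png',f['color'][:,:,::-1]); return s,f
E
python3 - <<'E'
from h import *
s,f=wrist('w1'); print(s['clock'],s['position'],s['tool_rot'],s['grip_width'],f['fov_y'], -f['R'].T@f['t'],f['R'])
E
```

```text
1.5 [0.45677202 0.2049269  0.30064908] [-3.13649176  0.00673357  1.78101039] 0.04263787796522201 59.471095242340844 [0.38714142 0.19079533 0.4540295 ] [[-0.20814871  0.97807545 -0.0065215 ]
 [ 0.93923695  0.20173516  0.27773525]
 [ 0.27296164  0.051685   -0.96063552]]
```

View pics/w1.png

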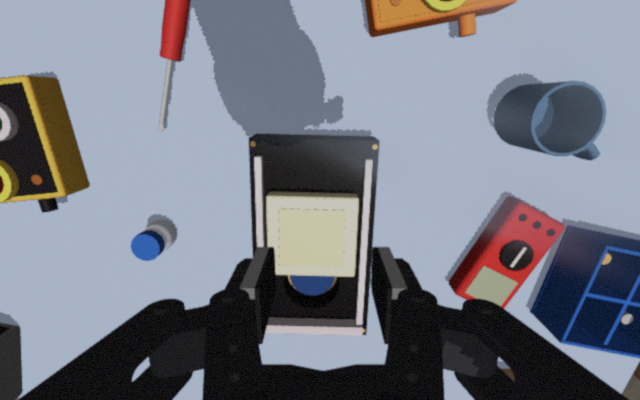

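Run:
```python
from h import *
f=dict(np.load('w1.npz'))
for n,u,v,z in [('optNL',250,136,.05),('optNR',378,138,.05),('optFR',365,333,.05),('covNL',267,196,.0735),('covNR',357,195,.0735),('covFL',269,276,.0735),('covFR',355,276,.0735)]:
    print(n,np.round(world(f,u,v,z),4),np.round(world(f,u,v),4))
```

```text
optNL [0.4451 0.1152 0.05  ] [0.4463 0.1135 0.0413]
optNR [0.4168 0.2586 0.05  ] [0.4204 0.267  0.    ]
optFR [0.6727 0.3068 0.05  ] [0.6725 0.3067 0.0503]
covNL [0.504  0.1485 0.0735] [0.504  0.1485 0.0734]
covNR [0.4816 0.2475 0.0735] [0.4873 0.2509 0.0505]
covFL [0.6026 0.1674 0.0735] [0.4587 0.183  0.3277]
covFR [0.5806 0.2689 0.0735] [0.5929 0.2739 0.0494]
```

Call:
arm_command([
  [-13.7,4.2,0,0,0,1.15],
  [0,0,45,0,0,0],
  [0,0,45,0,0,0],
  [0,0,45,0,0,0],
  [0,0,40,0,0,0],
  [0,0,20,0,0,0],
  [0,0,0,0,0,0],
])

```text
clock: 2.25
position: [0.4609, 0.1975, 0.0996]
tool_rot: [-3.139, 0.003, 1.766]
force: [-1.0, 0.0, 0.6]
grip_width: 0.0428
```

Run:
```python
from h import *
s=bot.observe(); print(s['position'],s['tool_rot'],s['force'])
```

```text
[0.46092185 0.19747968 0.09961148] [-3.13861761e+00  2.97669089e-03  1.76631232e+00] [-1.04549570e+00  5.51827716e-04  5.61588578e-01]
```

Call:
arm_command([
  [-5.6,1,10,0,0,0.3],
  [0,0,8,0,0,0],
  [0,0,5,0,0,0],
  [0,0,3,0,0,0],
  [0,0,0,0,0,0],
])

```text
clock: 2.75
position: [0.4645, 0.1932, 0.0747]
tool_rot: [3.141, 0.001, 1.761]
force: [0.4, 0.8, 0.1]
grip_width: 0.0427
```

Run:
```python
from h import *
s,f=wrist('w2'); print(s['position'],s['tool_rot'],s['force'])
f=grab('side'); cv2.imwrite('pics/side2.png',cv2.resize(f['color'][120:240,200:360,::-1],None,fx=4,fy=4,interpolation=cv2.INTER_CUBIC))
```

```text
[0.46451081 0.19322435 0.0747082 ] [3.14071453e+00 1.49751423e-03 1.76139319e+00] [0.36021059 0.76206212 0.12391601]
```

View pics/side2.png

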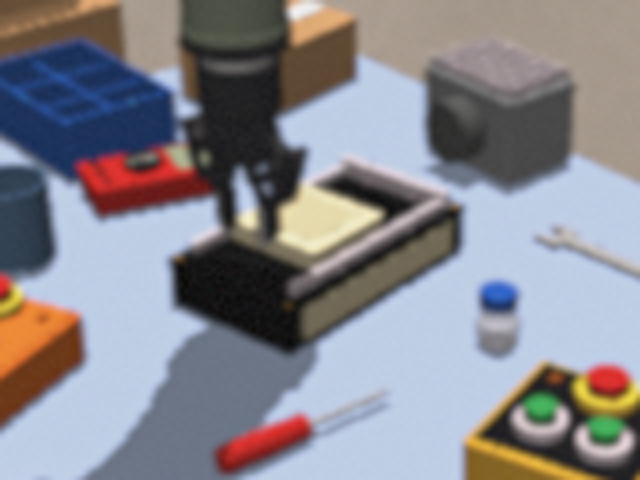

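Fingertips (crop (228,228) and (268,238)) are on the bare deck behind the cover's near face. I'll push now.

Call:
arm_command([
  [0,10,2,0,0,0],
  [0,10,0,0,0,0],
  [0,10,0,0,0,0],
  [0,10,0,0,0,0],
  [0,10,0,0,0,0],
])

```text
clock: 3.35
position: [0.5182, 0.2038, 0.0739]
tool_rot: [3.139, 0.001, 1.762]
force: [-0.1, 0.2, -0.4]
grip_width: 0.0427
```

Call:
arm_command([
  [0,10,0,0,0,0],
  [0,10,0,0,0,0],
  [0,10,0,0,0,0],
  [0,7,0,0,0,0],
  [0,5,0,0,0,0],
])

```text
clock: 3.85
position: [0.5641, 0.2124, 0.0738]
tool_rot: [3.139, 0.001, 1.761]
force: [0.4, -0.1, -1.4]
grip_width: 0.0423
```

Run:
```python
from h import *
s=bot.observe(); print(s['position'],s['force'],s['moment'])
f=grab('scene'); g=grab('side')
a=cv2.resize(f['color'][140:240,340:460,::-1],None,fx=4,fy=4,interpolation=cv2.INTER_CUBIC)
b=cv2.resize(g['color'][140:240,210:330,::-1],None,fx=4,fy=4,interpolation=cv2.INTER_CUBIC)
cv2.imwrite('pics/p3.png',np.vstack([a,b])[:600] if 0 else cv2.resize(np.hstack([a,b]),(800,333)))
```

```text
[0.56407661 0.21244444 0.07375867] [ 0.43557286 -0.08155352 -1.42563048] [-0.0283342   0.0371365  -0.05455064]
```

View pics/p3.png

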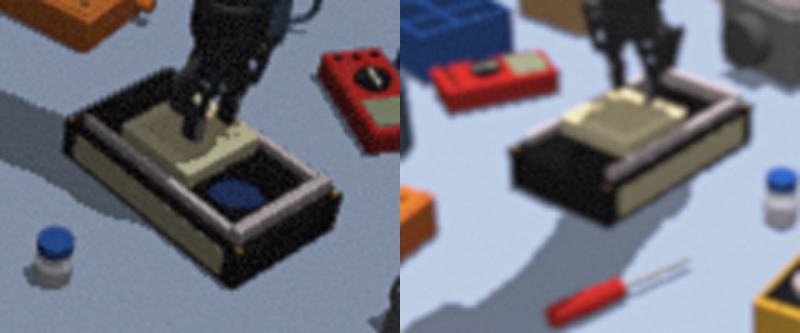

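The fingers rode over the cover, so the tips reach less far than I assumed. I'll back up and find the deck by touch.

Call:
arm_command([
  [0,0,-15,0,0,0],
  [0,-30,-5,0,0,0],
  [0,-35,0,0,0,0],
  [0,-33,0,0,0,0],
  [0,0,8,0,0,0],
  [0,0,8,0,0,0],
  [0,0,4,0,0,0],
  [0,0,0,0,0,0],
])

```text
clock: 4.75
position: [0.4651, 0.1938, 0.0789]
tool_rot: [3.134, -0.0, 1.761]
force: [0.5, -0.2, -0.2]
grip_width: 0.0428
```

Call:
arm_command([
  [0,0,3,0,0,0],
  [0,0,3,0,0,0],
  [0,0,0,0,0,0],
])

```text
clock: 5.05
position: [0.4662, 0.1939, 0.0723]
tool_rot: [3.134, -0.0, 1.761]
force: [0.2, -0.1, 0.2]
grip_width: 0.0426
```

Call:
arm_command([
  [0,0,4,0,0,0],
  [0,0,4,0,0,0],
  [0,0,0,0,0,0],
])

```text
clock: 5.35
position: [0.4665, 0.1938, 0.0635]
tool_rot: [3.134, -0.0, 1.76]
force: [-0.7, 0.5, -0.3]
grip_width: 0.043
```

Call:
arm_command([
  [0,0,3,0,0,0],
  [0,0,0,0,0,0],
])

```text
clock: 5.55
position: [0.4665, 0.1938, 0.0601]
tool_rot: [3.134, -0.0, 1.76]
force: [-0.4, 0.2, -0.2]
grip_width: 0.0424
```

Call:
arm_command([
  [0,0,3,0,0,0],
  [0,0,0,0,0,0],
])

```text
clock: 5.75
position: [0.4665, 0.1938, 0.0569]
tool_rot: [3.134, -0.0, 1.76]
force: [0.3, -0.1, 0.2]
grip_width: 0.0425
```

Call:
arm_command([
  [0,0,2,0,0,0],
  [0,0,0,0,0,0],
])

```text
clock: 5.95
position: [0.4666, 0.1939, 0.0548]
tool_rot: [3.134, -0.0, 1.76]
force: [0.0, 0.3, 0.6]
grip_width: 0.0429
```

Call:
arm_command([
  [0,10,0,0,0,0],
  [0,10,0,0,0,0],
  [0,10,0,0,0,0],
  [0,10,0,0,0,0],
])

```text
clock: 6.35
position: [0.5077, 0.2017, 0.0551]
tool_rot: [3.136, 0.0, 1.761]
force: [-3.2, -1.1, -0.1]
grip_width: 0.0426
```

Run:
```python
from h import *
s=bot.observe(); print(s['position'],s['force'],s['moment'])
f=grab('scene'); g=grab('side')
a=cv2.resize(f['color'][140:240,340:460,::-1],None,fx=4,fy=4,interpolation=cv2.INTER_CUBIC)
b=cv2.resize(g['color'][140:240,210:330,::-1],None,fx=4,fy=4,interpolation=cv2.INTER_CUBIC)
cv2.imwrite('pics/p4.png',cv2.resize(np.hstack([a,b]),(800,333)))
```

```text
[0.50766081 0.20173576 0.05506745] [-3.16345128 -1.09534994 -0.13239757] [-0.10337498  0.63735869 -0.08425136]
```

View pics/p4.png

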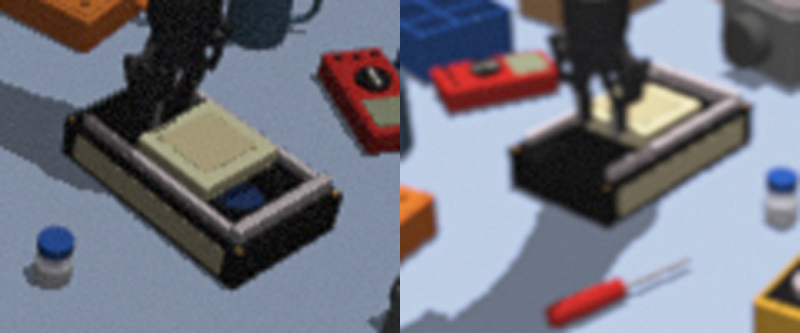

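Call:
arm_command([
  [0,10,0,0,0,0],
  [0,10,0,0,0,0],
  [0,10,0,0,0,0],
  [0,7,0,0,0,0],
  [0,3,0,0,0,0],
])

```text
clock: 6.95
position: [0.5495, 0.2096, 0.0549]
tool_rot: [3.137, 0.0, 1.76]
force: [-3.4, -1.2, 0.8]
grip_width: 0.0426
```

Call:
arm_command([
  [0,4,0,0,0,0],
  [0,4,0,0,0,0],
  [0,0,0,0,0,0],
])

```text
clock: 7.25
position: [0.5535, 0.2102, 0.0542]
tool_rot: [-3.137, 0.001, 1.761]
force: [0.5, -0.2, 0.7]
grip_width: 0.0426
```

Call:
arm_command([
  [0,5,0,0,0,0],
])

```text
clock: 7.35
position: [0.5543, 0.2104, 0.0536]
tool_rot: [-3.128, 0.002, 1.761]
force: [-44.9, -8.0, 29.5]
grip_width: 0.0426
```

Call:
arm_command([
  [0,6,0,0,0,0],
])

```text
clock: 7.45
position: [0.5541, 0.2102, 0.0528]
tool_rot: [-3.115, 0.004, 1.762]
force: [-50.6, -9.2, 42.9]
grip_width: 0.0427
```

Call:
arm_command([
  [0,6,0,0,0,0],
])

```text
clock: 7.55
position: [0.5538, 0.2099, 0.052]
tool_rot: [-3.102, 0.006, 1.762]
force: [-42.9, -8.9, 32.2]
grip_width: 0.0425
```

Hard stop felt at 45–50 N. I'll back off, rise and look.

Call:
arm_command([
  [0,-10,-2,0,0,0],
  [0,-10,-10,-1.2,0,0],
  [0,0,-40,-1,0,0],
  [0,0,-45,0,0,0],
  [0,0,-45,0,0,0],
  [0,0,-45,0,0,0],
  [0,0,0,0,0,0],
])

```text
clock: 8.25
position: [0.535, 0.2076, 0.247]
tool_rot: [3.141, 0.006, 1.763]
force: [-0.1, -0.5, -0.3]
grip_width: 0.043
```

Run:
```python
from h import *
s=bot.observe(); print(s['clock'],s['position'],s['tool_rot'],s['force'])
f=grab('scene'); g=grab('side')
a=cv2.resize(f['color'][140:240,340:460,::-1],None,fx=4,fy=4,interpolation=cv2.INTER_CUBIC)
b=cv2.resize(g['color'][140:240,210:330,::-1],None,fx=4,fy=4,interpolation=cv2.INTER_CUBIC)
cv2.imwrite('pics/p5.png',cv2.resize(np.hstack([a,b]),(800,333)))
```

```text
8.25 [0.53500235 0.20756034 0.24697977] [3.14120632 0.00590796 1.76342546] [-0.14494595 -0.46643513 -0.34940972]
```

View pics/p5.png

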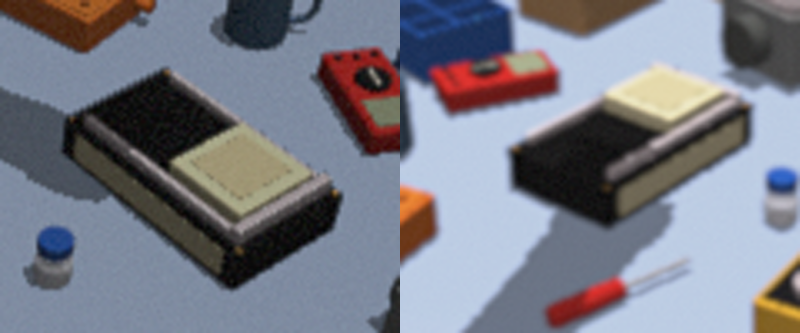

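Cover is seated against the end bar and the window is covered. Next I'll view the control box from the wrist.

Call:
arm_command([
  [-48,-8,-5,0,0,0],
  [-48,-8,-5,0,0,0],
  [-48,-8,-5,0,0,0],
  [-48,-8,-5,0,0,0],
  [-48,-8,-5,0,0,0],
  [-48,-8,-5,0,0,0],
  [-48,-8,-5,0,0,0],
  [-48,-8,-5,0,0,0],
])

```text
clock: 9.15
position: [0.543, -0.1858, 0.2755]
tool_rot: [-3.123, 0.004, 1.777]
force: [0.8, 0.5, -0.1]
grip_width: 0.0429
```

Call:
arm_command([
  [0,0,0,0,0,-8],
  [0,0,0,0,0,0],
])

```text
clock: 9.35
position: [0.5412, -0.1936, 0.273]
tool_rot: [-3.119, 0.003, 1.911]
force: [0.4, 0.1, 0.8]
grip_width: 0.0428
```

Run:
```python
from h import *
s,f=wrist('w3'); print(s['clock'],s['position'],s['tool_rot'],s['force'])
c=f['color']; hsv=cv2.cvtColor(c,cv2.COLOR_RGB2HSV)
m=cv2.inRange(hsv,(45,100,40),(85,255,255)); n,l,st,ce=cv2.connectedComponentsWithStats(m)
for i in range(1,n):
    if st[i,4]>60: print(st[i],ce[i],world(f,*ce[i],.074),world(f,*ce[i]))
```

```text
9.35 [ 0.54121132 -0.19361717  0.2730228 ] [-3.11877774e+00  2.86962999e-03  1.91090203e+00] [0.40290767 0.14328187 0.8490173 ]
[300 120  22  25 148] [310.52027027 129.25      ] [ 0.50271301 -0.22124422  0.074     ] [ 0.50272388 -0.22124628  0.07385209]
[356 120  25  27 474] [368.44725738 132.78270042] [ 0.48678017 -0.16581248  0.074     ] [ 0.48683394 -0.16554237  0.07210862]
```

View pics/w3.png

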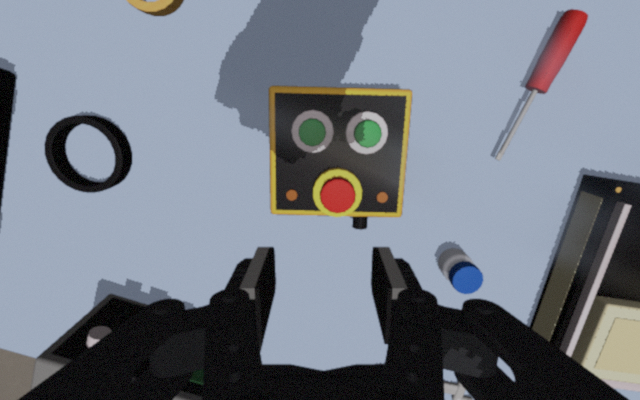

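Buttons are at about (312,132) and (368,132), with the red stop at (338,195). I'll align over the midpoint (0.4965, −0.192) at yaw 1.90.

Call:
arm_command([
  [0,0,0,-1.3,0,0.6],
  [8,-21,0,0,0,0],
  [8,-21,0,0,0,0],
  [0,0,40,0,0,0],
  [0,0,40,0,0,0],
  [0,0,40,0,0,0],
  [0,0,35,0,0,0],
  [0,0,0,0,0,0],
])

```text
clock: 10.2
position: [0.4961, -0.184, 0.1122]
tool_rot: [3.132, 0.003, 1.876]
force: [0.0, 0.6, 1.1]
grip_width: 0.0429
```

Call:
arm_command([
  [0,0,0,0.55,0,-1.4],
  [-8,-2.2,0,0,0,0],
  [0,0,10,0,0,0],
  [0,0,10,0,0,0],
  [0,0,0,0,0,0],
])

```text
clock: 10.7
position: [0.4993, -0.1928, 0.096]
tool_rot: [3.136, 0.007, 1.9]
force: [-0.7, 0.3, -0.3]
grip_width: 0.0424
```

Call:
arm_command([
  [1.7,-2.4,4,0,0,0],
  [0,0,4,0,0,0],
  [0,0,4,0,0,0],
  [0,0,0,0,0,0],
])

```text
clock: 11.1
position: [0.4964, -0.1919, 0.0833]
tool_rot: [3.136, 0.007, 1.899]
force: [1.0, -0.1, -0.1]
grip_width: 0.0425
```

Run:
```python
from h import *
s=bot.observe(); print(s['position'],s['force'],s['tool_rot'])
f=grab('scene'); g=grab('side')
a=cv2.resize(f['color'][170:250,250:340,::-1],(400,356),interpolation=cv2.INTER_CUBIC)
b=cv2.resize(g['color'][180:260,300:390,::-1],(400,356),interpolation=cv2.INTER_CUBIC)
cv2.imwrite('pics/p6.png',np.hstack([a,b]))
```

```text
[ 0.49642439 -0.19194953  0.08326979] [ 0.9631178  -0.11981879 -0.05676474] [3.13569548 0.007348   1.89947391]
```

View pics/p6.png

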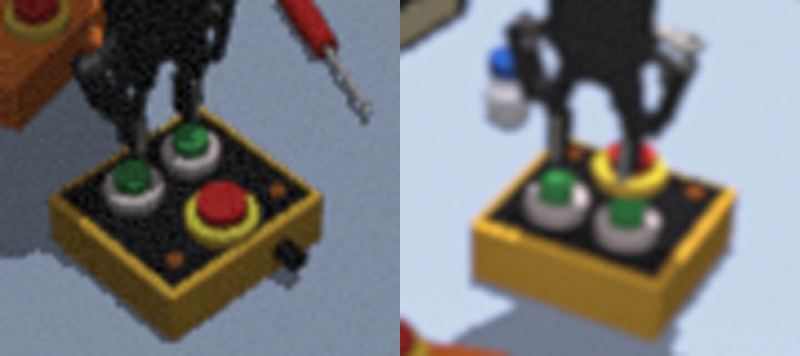

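Tips line up over both green buttons, with the tips (140,155)/(188,122) just above the tops (133,172)/(190,138). I'll widen the jaws slightly and descend by touch.

Call:
arm_command([
  [0,0,3,0,0,0],
  [0,0,3,0,0,0],
  [0,0,3,0,0,0],
  [0,0,0,0,0,0],
], grip=54)

```text
clock: 11.6
position: [0.497, -0.1922, 0.0742]
tool_rot: [3.135, 0.008, 1.899]
force: [-0.4, 0.3, 1.1]
grip_width: 0.0461
```

Call:
arm_command([
  [0,0,2,0,0,0],
  [0,0,0,0,0,0],
])

```text
clock: 11.8
position: [0.497, -0.1921, 0.072]
tool_rot: [3.135, 0.008, 1.899]
force: [-0.4, 0.7, -0.6]
grip_width: 0.0462
```

Call:
arm_command([
  [0,0,2,0,0,0],
  [0,0,0,0,0,0],
])

```text
clock: 12.0
position: [0.4971, -0.1922, 0.0699]
tool_rot: [3.135, 0.008, 1.899]
force: [0.1, -0.3, -0.2]
grip_width: 0.0463
```

Call:
arm_command([
  [0,0,2,0,0,0],
  [0,0,0,0,0,0],
])

```text
clock: 12.2
position: [0.4971, -0.1922, 0.0677]
tool_rot: [3.135, 0.008, 1.899]
force: [-0.1, -0.1, -0.3]
grip_width: 0.0461
```

Call:
arm_command([
  [0,0,2,0,0,0],
  [0,0,0,0,0,0],
])

```text
clock: 12.4
position: [0.4972, -0.1922, 0.0656]
tool_rot: [3.135, 0.008, 1.899]
force: [0.1, 0.4, 0.3]
grip_width: 0.0461
```

Call:
arm_command([
  [0,0,2,0,0,0],
  [0,0,0,0,0,0],
])

```text
clock: 12.6
position: [0.4972, -0.1922, 0.0634]
tool_rot: [3.135, 0.008, 1.899]
force: [0.1, 0.9, 0.3]
grip_width: 0.0458
```

Call:
arm_command([
  [0,0,2,0,0,0],
  [0,0,0,0,0,0],
])

```text
clock: 12.8
position: [0.4973, -0.1923, 0.0613]
tool_rot: [3.134, 0.008, 1.899]
force: [-0.2, 0.1, 1.3]
grip_width: 0.0462
```

Run:
```python
from h import *
s=bot.observe(); print(s['position'],s['force'],s['moment'])
f=grab('scene'); g=grab('side')
a=cv2.resize(f['color'][180:230,260:320,::-1],(400,333),interpolation=cv2.INTER_CUBIC)
b=cv2.resize(g['color'][195:245,320:380,::-1],(400,333),interpolation=cv2.INTER_CUBIC)
cv2.imwrite('pics/p7.png',np.hstack([a,b]))
```

```text
[ 0.49732752 -0.19230419  0.06130741] [-0.2065371   0.10648559  1.31887648] [ 0.07543948  0.07093056 -0.00843351]
```

View pics/p7.png

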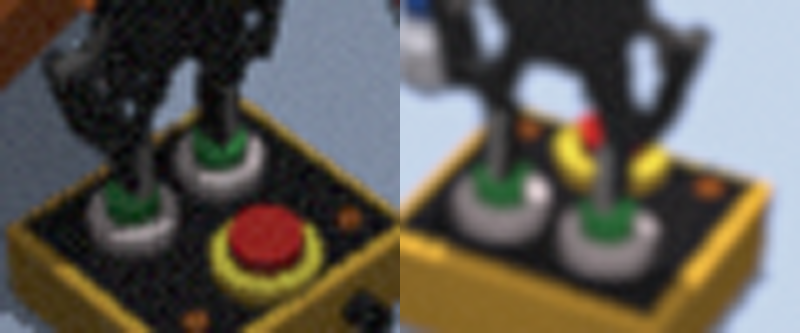

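Both tips are centred on the green buttons, about at contact. Pressing on.

Call:
arm_command([
  [0,0,2,0,0,0],
])

```text
clock: 13.0
position: [0.4974, -0.1923, 0.0596]
tool_rot: [3.134, 0.008, 1.899]
force: [-0.7, 1.2, 3.4]
grip_width: 0.0463
```

Call:
arm_command([
  [0,0,2,0,0,0],
])

```text
clock: 13.1
position: [0.4974, -0.1923, 0.0576]
tool_rot: [3.134, 0.008, 1.899]
force: [-1.4, -0.0, 5.3]
grip_width: 0.0459
```

Call:
arm_command([
  [0,0,2,0,0,0],
])

```text
clock: 13.2
position: [0.4974, -0.1923, 0.0555]
tool_rot: [3.134, 0.008, 1.899]
force: [-0.8, 0.6, 6.4]
grip_width: 0.0461
```

Call:
arm_command([
  [0,0,2,0,0,0],
])

```text
clock: 13.3
position: [0.4974, -0.1923, 0.0535]
tool_rot: [3.134, 0.008, 1.899]
force: [-2.2, 0.6, 13.2]
grip_width: 0.0462
```

Call:
arm_command([
  [0,0,1,0,0,0],
  [0,0,1,0,0,0],
  [0,0,1,0,0,0],
])

```text
clock: 13.6
position: [0.4975, -0.1924, 0.053]
tool_rot: [3.133, 0.008, 1.899]
force: [-9.4, 3.9, 35.2]
grip_width: 0.046
```

Call:
arm_command([
  [0,0,1,0,0,0],
  [0,0,1,0,0,0],
  [0,0,1,0,0,0],
])

```text
clock: 13.9
position: [0.4975, -0.1924, 0.0531]
tool_rot: [3.132, 0.008, 1.898]
force: [-9.8, 3.5, 30.3]
grip_width: 0.0459
```

Call:
arm_command([
  [0,0,0.8,0,0,0],
  [0,0,0.8,0,0,0],
  [0,0,0.8,0,0,0],
  [0,0,0.8,0,0,0],
  [0,0,0.8,0,0,0],
  [0,0,0.8,0,0,0],
  [0,0,0.8,0,0,0],
  [0,0,0.8,0,0,0],
])

```text
clock: 14.7
position: [0.4975, -0.1924, 0.0531]
tool_rot: [3.13, 0.008, 1.897]
force: [-6.8, 2.1, 26.4]
grip_width: 0.0463
```

Call:
arm_command([
  [0,0,0.8,0,0,0],
  [0,0,0.8,0,0,0],
  [0,0,0.8,0,0,0],
  [0,0,0.8,0,0,0],
  [0,0,0.8,0,0,0],
  [0,0,0.8,0,0,0],
  [0,0,0.8,0,0,0],
  [0,0,0.8,0,0,0],
])

```text
clock: 15.5
position: [0.4975, -0.1923, 0.0531]
tool_rot: [3.128, 0.008, 1.897]
force: [-6.8, 2.7, 26.3]
grip_width: 0.046
```

Call:
arm_command([
  [0,0,0.8,0,0,0],
  [0,0,0.8,0,0,0],
  [0,0,0.8,0,0,0],
  [0,0,0.8,0,0,0],
  [0,0,0.8,0,0,0],
  [0,0,0.8,0,0,0],
])

```text
clock: 16.1
position: [0.4976, -0.1923, 0.0532]
tool_rot: [3.126, 0.008, 1.897]
force: [-6.4, 3.1, 26.0]
grip_width: 0.046
```

Call:
arm_command([
  [0,0,-20,0,0,0],
  [0,0,-40,0,0,0],
  [0,0,-45,0,0,0],
  [0,0,-45,0,0,0],
  [0,40,-20,0,0,0],
  [0,20,0,0,0,0],
  [0,0,0,0,0,0],
  [0,0,0,0,0,0],
])

```text
clock: 16.9
position: [0.5523, -0.1724, 0.2302]
tool_rot: [3.126, 0.008, 1.896]
force: [-0.1, -0.2, 0.3]
grip_width: 0.0462
```

Run:
```python
from h import *
s=bot.observe(); print(s['clock'],s['position'],s['force'])
f0=dict(np.load('scene.npz')); f=grab('scene')
g=grab('wrist') if 0 else None
s,w=wrist('w4')
for n,u,v in [('a',312,132),('b',368,133)]:
    X=world(dict(np.load('w3.npz')),u,v); F=200/np.tan(np.radians(w['fov_y'])/2)
    c=w['R']@X+w['t']; u2,v2=F*c[0]/c[2]+w['cx'],F*c[1]/c[2]+w['cy']; print(n,X,world(w,u2,v2))
cv2.imwrite('pics/p8.png',f['color'][:,:,::-1])
```

```text
16.9 [ 0.55226522 -0.17242112  0.23023222] [-0.05039612 -0.23145309  0.34016846]
a [ 0.50478499 -0.21898808  0.07372542] [ 0.50483091 -0.21903446  0.07312007]
b [ 0.48710769 -0.16624543  0.07464434] [ 0.48711425 -0.16621188  0.07429039]
```

View pics/p8.png

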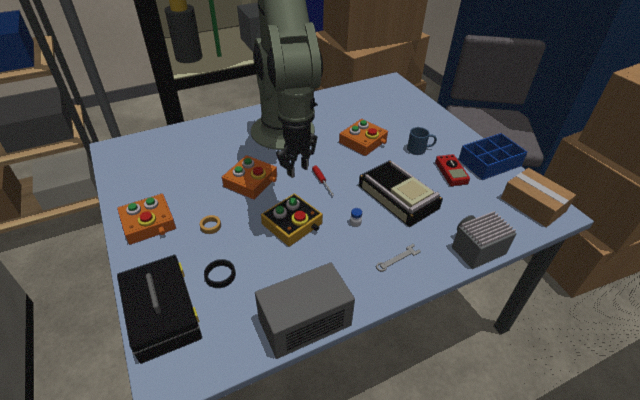

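The cover is shut at (408,190), both green buttons are back up by depth, the bystanders are where they started and the arm is clear. Handing in.

```bash
python3 -c "
from workcell import bot; print(bot.job_done())"
```

```text
the job is handed in; nothing more can be done
None
```

I pushed the cover fully shut, pressed both green buttons down together for about 2.8 s, released them, and handed the job in at about 17 s of the 51 s allowed. No verdict was reported.

- **Cover:** my first push failed because the fingertips reach less far than I assumed, so they slid over the top of the cover. The second, lower push drove it to a hard stop at about 45–50 N, peaking near 66 N with the downward load. The pictures show it against the end bar with the window covered.
- **Buttons:** the pictures showed both tips centred on the green buttons. I pressed about 8 mm to the bottom and held at 26–35 N total. I couldn't read each button's travel separately, so "both down" rests on the even, level press.
- **Last checks:** after release, depth put both button tops at about 73–74 mm, which is fully up. In the final picture the bystanders look unmoved, though I didn't measure each one. The arm was clear with no contact force, and I never went near the red stop.

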